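Hang the L-plate level on the sprung pin

ROBOT

A 6-joint arm with a two-finger parallel gripper is mounted at the origin on the work surface. World frame = base frame: x ahead of the robot, y to its left, z up, the work surface at z = 0. Lengths are in m, angles in rad, forces in N, time in s.
With the tool pointing down it reaches from about 0.4 to 0.825 m from the base axis. Payload 7 kg.
Tool frame: the origin (TCP) lies midway between the tips of the shut fingers; the grasp point (between the pads) lies 19 mm behind it; z points along the fingers, y is the direction in which the jaws open and shut (so a half turn about z gives the same grasp; the last joint's range is limited). The gripper opens to 85 mm and grips with 20 to 120 N. Pads are 22 mm wide; open, the fingers measure 114 mm over their backs; the gripper's body (76 mm by 85 mm) begins 54 mm behind the grasp point. The pads swing forward as they close: fully open they stand 13 mm farther back than shut.
Start: joints at [1.391, 0.359, 0.012, 0, -1.224, -0.288], TCP at [0.304, 0.602, 0.231] pointing down, gripper open.
Joint ranges: [-3.07, 3.07], [-1.43, 2.12], [-1.02, 1.25], [-3.03, 1.67], [-3.05, -0], [-3.03, 3.03]. Speed limits (rad/s): [2.39, 2.39, 3.01, 3.14, 3.14, 3.14].

INTERFACE

Orientations are given as a rotation vector (axis times angle).
In Python, from plant import state, snapshot, finish_job gives the robot as it stands.
- The arm moves only by the tool send_rows, never from a script. Its argument "steps" is one flat list of numbers, 4 for each row, row after row: the shift along the tool's x, y, z in mm, then the turn about the tool's z in degrees. In form: [tx, ty, tz, spin, tx, ty, tz, spin, ...]. A call has exactly 8 rows; each row is the pose to reach, as a shift and turn from the pose commanded when the call began, along the tool's axes at that moment; what a row does not reach only later rows make up. A row lasts 1/8 s, in which the tool goes at most 62.5 mm and 10.7 degrees, less where a joint would pass 70% of its speed; a pose out of reach is approached as far as the arm can. A call with a gripper value outside its range is refused whole. "claw" is the closure, from 0 (fully open) to 1 (shut), set as the call begins (left out, the last holds). The fingers move at their own pace and stop on an object; the grip force is fixed at half the most. Time passes only in rows, so rows that repeat a pose let the fingers close, or fill a call up. It gives the time, the measured TCP pose, the force and the opening at its end, in the units of the state.
- state(): the state, without advancing time (a new reading comes with each control period).
- snapshot(name): name is "scene" or "top" or "wrist"; returns a dict with "frame" (384x512x3 uint8, blue, green, red), "fovy" (degrees; the focal length in pixels is half the picture's height over the tangent of half this angle, whatever the lens; pixels are square), "cx", "cy" (the principal point, pixels), "dist" ([k1, k2, p1, p2, k3] as OpenCV has them; the pictures are not rectified), "xyz" and "attitude" of the camera in the world. Camera axes: x right, y down, z forward; pixel columns grow to the right and rows downward; lengths in m; the calibration is good to about 2 mm. A picture is of the moment at which its call begins. There is no depth.
- finish_job(): hands the job in, once; it reports no verdict.
The state is a dict: "time": time; "joint_positions": joint angles; "qd": joint speeds; "tau": joint torques, N m; "tool_pos": TCP position; "orientation": TCP orientation; "ft_force": force on the tool from outside, world axes, zero at the start; "ft_torque": the same for the moment, N m; "opening": opening from 0.0 (shut) to 1.0 (fully open).
Only numpy, scipy, OpenCV 4.12 (cv2) and the standard library are available. Lean on these libraries where they do the work, as an engineer would, in place of code of your own. Each camera call takes 0.05 s, during which the arm holds its last target. There are 200 camera calls.

TASK

Take the drilled L-plate out of the wooden rack and hang it on the stand's pin by the one hole that lets it hang level. Slide it along the pin until it has pushed the sprung collar back a little, gently and without ever bottoming the spring or jamming the plate hard against the pin, then let go and leave it hanging level and still. Leave the undrilled plate and the other things alone.

Things in the scene. Friction and masses are not known exactly. Their poses are not given: they have to be found in the camera images.
- plate: Drilled L-plate, loose, 0.3 to 0.55 kg, upright in one of the rack's two slots. x: normal to the plate, y: along the arm, z: up. Origin: mid-thickness, midway along the arm, at its underside. In mm from it: aluminium arm 8 thick, y -75 to 75, z 64 to 124; aluminium leg 8 thick, y 39 to 75, z 24 to 64; steel foot under the leg (see foot). Four through holes in a row, 11 mm diameter, z 92
- top_edge (a point): middle of the arm's top edge (plate 0, 0, 124 mm). The 20 mm along the edge are clear for gripping across the 8 mm thickness, anywhere above the holes. In the rack the arm's -y end lies in a groove with 2 mm play each side: lift the plate straight up at least 40 mm to clear
- foot (a point): centre of the plate's foot, at plate 0, 57, 12 mm: solid steel block, 28 (x) x 36 (y) x 24 (z) mm, 2.9 times as dense as the aluminium; no hidden weights
- hole_a (a point): centre of the first hole of the drilled plate (mid-thickness), at plate y -20, z 92 mm; axes as the plate; the holes are slightly chamfered on the plate's -x face, which goes first on to the pin
- hole_b (a point): centre of the second hole, at plate y 5, z 92 mm
- hole_c (a point): centre of the third hole, at plate y 30, z 92 mm
- hole_d (a point): centre of the fourth hole, at plate y 55, z 92 mm
- stand: Fixed hanging stand. Origin on the bench under its post; x is the way the pin points, z up. Base x -65 to 35, y -55 to 55 mm, 12 thick; post 22 x 24, 178 mm high; level pin, 8 mm diameter, at height 170 mm, from the post's face (x 11) to the tip (x 108). The collar on it, 18 mm diameter, has its front face 36 to 58 mm behind the tip, different each time and not measured: find it by feel
- pin_tip (a point): centre of the pin's free end, 170 mm above the bench; its x axis points outwards along the pin, away from the post
- collar (a joint): how far the collar has been pushed back against its spring, towards the post, in m: 0 at rest, stop at 0.010; about 4 N per mm. It must have been pushed back at least 1.2 mm (5 N) with the plate on the pin and must never go past 4 mm (16 N); it springs back when let go
- rack: Fixed wooden rack, base board 165 (x) x 190 (y) x 10 mm, origin under its centre; two slots at x -42.5 and +42.5 mm, each holding an L-plate parallel to the rack's y axis with the plate's origin at rack y 0 and 10 mm above the bench
- blank: The undrilled L-plate in the rack's other slot: same shape, no holes, same origin and axes as the drilled plate; to be left alone
- housing: bystander: rough cast aluminium housing, about 110 x 150 x 90 mm, origin under its centre
- toolpost: bystander: steel quick-change toolpost, about 110 x 110 x 107 mm, origin under its centre
- oil_cup: bystander: brass oil cup, 48 mm diameter, 58 mm high, origin under its centre
- parts_cup: bystander: grey plastic parts cup, 68 mm diameter, 55 mm high, origin under its centre
- spanner: bystander: steel open-ended spanner, 170 mm long, lying flat
- brush: bystander: small bench brush lying flat
- bar_end: bystander: short steel bar end standing upright, 38 mm diameter, 50 mm high, origin under its centre
There are look-alikes about, which are no part of the job. What is meant by the stand is not pink, and is the larger of those in its own colour. Leave any green look-alike of the plate alone.

How it is judged:
By the outcome, as a careful person would: the job done as asked, in the order asked, and still so for the second after the job is handed in, with the robot touching nothing.
It also fails if it takes over 54 s, if anything falls off the work surface, if the arm or the gripper's body presses on something with over 40 N, if the wrist force passes 120 N, or if a joint passes its speed limit or range.

## Working session

There is one attempt and no reset: what is moved stays moved. The work goes in short steps, Python scripts to look and compute and a tool call to move; the robot and the scene stay as the last step left them, time stands still between calls to the robot, and variables do not carry over. Pictures are saved under pics/ and viewed, about 8 in all and at most 12, crops included, and the job is handed in when it is done.

Besides the shell and the picture viewer there is one more tool, called after "Emit:" as name(argument=value, ...) on one line, values as JSON. send_rows: Moves the arm, as the interface text tells. Its arguments: {"type":"object","properties":{"steps":{"type":"array","items":{"type":"number"}},"claw":{"type":"number"}},"required":["steps"]}

```bash
mkdir -p pics; ls; cat > h.py <<'E'
import numpy as np, cv2, json, pickle
from scipy.spatial.transform import Rotation as R
def cam(s):
    f=s["frame"].shape[0]/2/np.tan(np.radians(s["fovy"])/2)
    K=np.array([[f,0,s["cx"]],[0,f,s["cy"]],[0,0,1]])
    a=np.array(s["attitude"],float)
    M=a if a.shape==(3,3) else (R.from_rotvec(a).as_matrix() if a.size==3 else None)
    return K,np.array(s["dist"],float),M,np.array(s["xyz"],float)
def ray(s,uv):
    K,d,M,c=cam(s); p=cv2.undistortPoints(np.array(uv,float).reshape(-1,1,2),K,d).reshape(-1,2)
    return c,(M@np.c_[p,np.ones(len(p))].T).T
def onz(s,uv,z):
    c,r=ray(s,uv); return c+r*((z-c[2])/r[:,2])[:,None]
def proj(s,P):
    K,d,M,c=cam(s); rv=cv2.Rodrigues(M.T)[0]
    return cv2.projectPoints(np.array(P,float).reshape(-1,1,3),rv,-M.T@c,K,d)[0].reshape(-1,2)
def take(n,k):
    from plant import snapshot
    s=snapshot(n); pickle.dump(s,open(f"{k}.pkl","wb")); return s
def load(k): return pickle.load(open(f"{k}.pkl","rb"))
E
python3 - <<'E'
from h import *
from plant import state
a=take("scene","s0");b=take("top","t0")
for n,s in(("s0",a),("t0",b)):
    cv2.imwrite(f"pics/{n}.png",cv2.resize(s["frame"],(800,600),interpolation=cv2.INTER_CUBIC)); print({k:v for k,v in s.items() if k!="frame"})
print(state())
E
```

```text
pics
{'fovy': 57.84227860936828, 'cx': 252.00908535506372, 'cy': 193.25156885192249, 'dist': array([0.02059548, 0.        , 0.        , 0.        , 0.        ]), 'xyz': array([1.06632569, 0.14743025, 0.90814577]), 'attitude': array([-1.5808857 , -2.1078217 ,  0.72123891])}
{'fovy': 42.279305192087264, 'cx': 254.21107538514784, 'cy': 202.14003472765745, 'dist': array([-0.16672551,  0.        ,  0.        ,  0.        ,  0.        ]), 'xyz': array([ 0.33572089, -0.02507814,  1.43598528]), 'attitude': array([-2.14251412,  2.20475635, -0.12772062])}
{'time': 0.1, 'joint_positions': array([ 1.39108438e+00,  3.59329370e-01,  1.11609814e-02, -2.94564238e-04,
       -1.22407389e+00, -2.88085180e-01]), 'qd': array([ 9.91843543e-04, -2.26378603e-03,  2.69545483e-03,  2.66624287e-03,
        3.94605735e-05, -4.42909455e-04]), 'tau': array([-1.04207695e-03, -5.84765196e+01,  2.94107240e+01,  6.95444405e+00,
       -3.17773294e-03, -3.35090249e-07]), 'tool_pos': array([0.30421792, 0.60209393, 0.23045532]), 'orientation': array([ 3.05459214e+00, -7.27947280e-01, -3.11255758e-04]), 'ft_force': array([ 0.23541401, -0.5938824 , -0.05215688]), 'ft_torque': array([ 0.00656463,  0.020764  , -0.04986171]), 'opening': 0.9980588296888069}
```

View pics/s0.png

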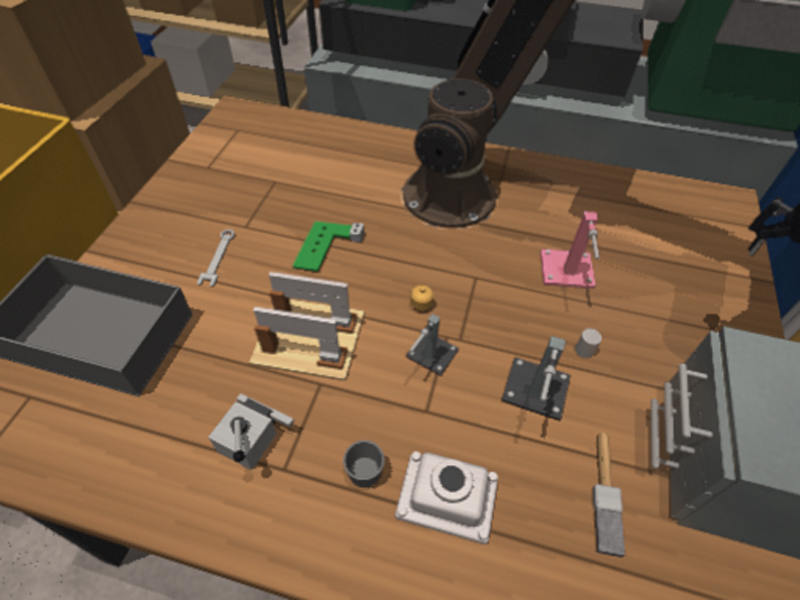

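View pics/t0.png

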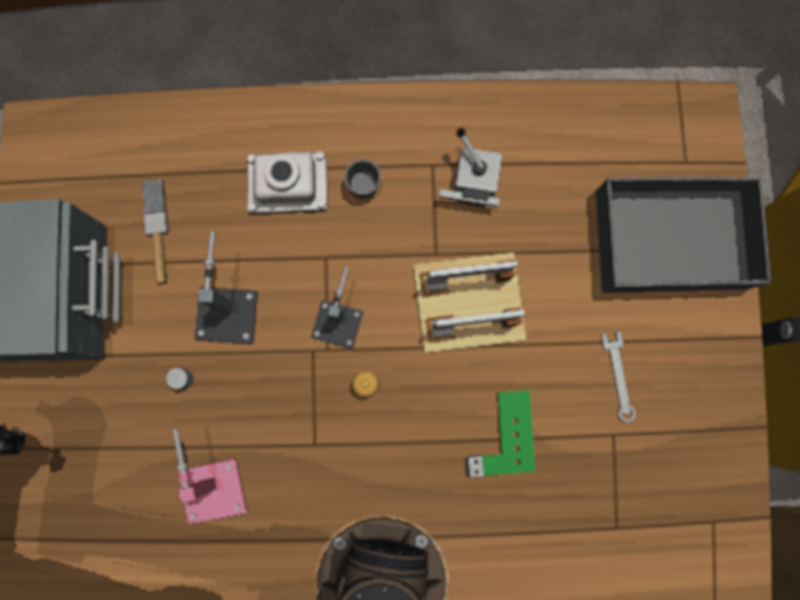

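Scene picture: the rack is at (310,325). The back plate, at (310,290), shows holes; the front one, at (300,325), shows none. The stand candidates are dark grey at (540,385), smaller dark grey at (433,350) and pink at (575,260). The larger dark grey one fits (top picture: (226,315)). The green plate, at (325,245), is a look-alike. I'll confirm all this in one composite of crops.

```bash
python3 - <<'E'
from h import *
a=load("s0")["frame"];b=load("t0")["frame"]
c=lambda im,x,y,w=80,h=60:cv2.resize(im[y:y+h,x:x+w],(400,300),interpolation=cv2.INTER_CUBIC)
cv2.imwrite("pics/c1.png",np.vstack([np.hstack([c(a,155,170),c(a,310,210)]),np.hstack([c(b,262,162),c(b,110,145,88,66)])]))
E
```

```text
(no output)
```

View pics/c1.png

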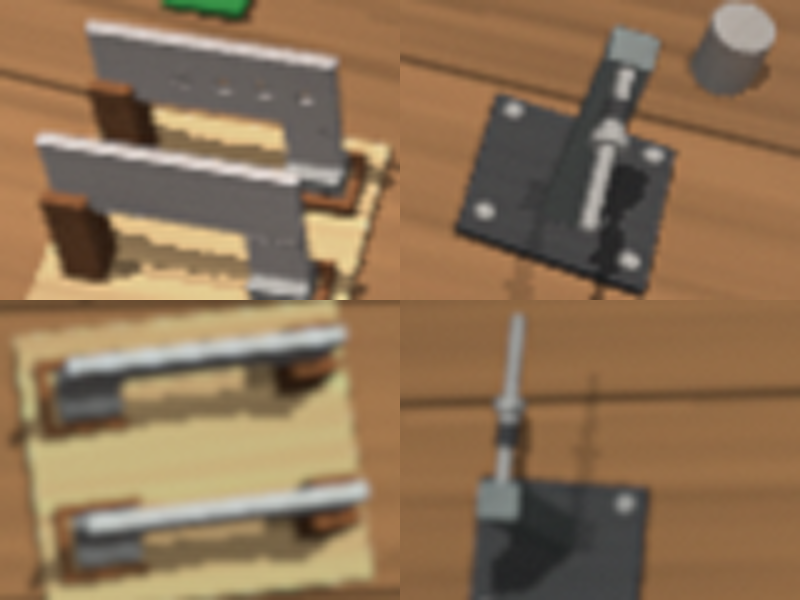

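Confirmed. Top-left crop: the back plate has four holes, the front plate has none. Right-hand crops: the larger dark stand, with its pin tip near scene pixel (348,256) and top pixel (136,148). Centre of mass is at plate y ≈ 30.5, so I need hole_c. Next I'll measure.

```bash
python3 - <<'E'
from h import *
from plant import state
s,t=load("s0"),load("t0")
def strip(im,x,y,w,h,th,up=8):
    g=cv2.cvtColor(im[y:y+h,x:x+w],cv2.COLOR_BGR2GRAY); hsv=cv2.cvtColor(im[y:y+h,x:x+w],cv2.COLOR_BGR2HSV)
    g=np.where(hsv[...,1]<70,g,0).astype(np.uint8)
    g=cv2.resize(g,None,fx=up,fy=up,interpolation=cv2.INTER_LINEAR)
    cs=cv2.findContours((g>th).astype(np.uint8),0,1)[0]
    c=max(cs,key=cv2.contourArea)
    (cx,cy),(a,b),ang=cv2.minAreaRect(c)
    p=cv2.boxPoints(((cx,cy),(a,b),ang)); 
    o=lambda q:(np.array(q)+.5)/up-.5+[x,y]
    # end mids of long axis
    if np.linalg.norm(p[0]-p[1])<np.linalg.norm(p[1]-p[2]): e=[(p[0]+p[1])/2,(p[2]+p[3])/2]
    else: e=[(p[1]+p[2])/2,(p[3]+p[0])/2]
    return o(e),(min(a,b)/up,max(a,b)/up)
for th in(150,170,190):
    e,w=strip(t["frame"],270,192,72,20,th); P=onz(t,e,.134); print("plate top",th,e.round(1).tolist(),w,P.round(4).tolist(),np.linalg.norm(P[0]-P[1]))
    e,w=strip(s["frame"],168,168,60,22,th); P=onz(s,e,.134); print("plate scn",th,e.round(1).tolist(),w,P.round(4).tolist(),np.linalg.norm(P[0]-P[1]))
for th in(100,120,140):
    e,w=strip(t["frame"],128,143,16,23,th); P=onz(t,e,.170); print("pin top",th,e.round(1).tolist(),w,P.round(4).tolist())
    e,w=strip(s["frame"],343,238,14,20,th); P=onz(s,e,.170); print("pin scn",th,e.round(1).tolist(),w,P.round(4).tolist())
st=state(); print("R",R.from_rotvec(st["orientation"]).as_matrix().round(3).tolist())
# whole pin/post in top: post top
print("posttop", onz(t,[[110+98/4.545,145+198/4.545]],.178))
E
```

```text
plate top 150 [[335.1, 199.1], [278.9, 205.9]] (3.97845721244812, 56.55933380126953) [[0.474, -0.2588, 0.134], [0.4602, -0.1088, 0.134]] 0.15065010052736166
plate scn 150 [[172.0, 174.7], [221.6, 182.1]] (2.6587846279144287, 50.13279724121094) [[0.4735, -0.2563, 0.134], [0.4588, -0.107, 0.134]] 0.15004661847840298
plate top 170 [[334.7, 198.9], [279.5, 205.7]] (3.477971076965332, 55.56703186035156) [[0.4745, -0.2578, 0.134], [0.4607, -0.1104, 0.134]] 0.14801844819714932
plate scn 170 [[172.1, 174.6], [221.1, 182.0]] (2.1089885234832764, 49.49532699584961) [[0.473, -0.256, 0.134], [0.4589, -0.1084, 0.134]] 0.14824172752961814
plate top 190 [[333.8, 199.0], [280.4, 205.5]] (2.291558265686035, 53.81489944458008) [[0.4744, -0.2555, 0.134], [0.461, -0.1127, 0.134]] 0.14334767180242397
plate scn 190 [[172.9, 174.7], [220.3, 182.0]] (1.3219573497772217, 47.92652893066406) [[0.4728, -0.2535, 0.134], [0.4594, -0.1106, 0.134]] 0.14355882544938436
pin top 100 [[135.7, 147.8], [133.6, 165.6]] (3.5247132778167725, 17.987178802490234) [[0.6199, 0.2623, 0.17], [0.5725, 0.2678, 0.17]]
pin scn 100 [[352.8, 236.6], [346.0, 255.4]] (5.622659683227539, 19.892711639404297) [[0.5611, 0.2734, 0.17], [0.618, 0.2631, 0.17]]
pin top 120 [[135.8, 147.9], [133.6, 165.6]] (3.147381067276001, 17.845497131347656) [[0.6195, 0.2622, 0.17], [0.5726, 0.2679, 0.17]]
pin scn 120 [[352.6, 236.9], [346.4, 255.0]] (4.599140167236328, 19.22772979736328) [[0.5618, 0.2731, 0.17], [0.6169, 0.2638, 0.17]]
pin top 140 [[135.5, 148.7], [133.7, 165.5]] (1.9484459161758423, 16.934640884399414) [[0.6174, 0.2629, 0.17], [0.5728, 0.2675, 0.17]]
pin scn 140 [[351.1, 238.5], [347.2, 254.8]] (2.5638296604156494, 16.764169692993164) [[0.5677, 0.27, 0.17], [0.6158, 0.2656, 0.17]]
R [[0.893, -0.451, -0.001], [-0.451, -0.893, -0.001], [0.0, 0.001, -1.0]]
posttop [[0.51129909 0.27129756 0.178     ]]
```

Emit:
send_rows(steps=[12,16,0,5,44,55,0,13,81,102,0,22,118,149,0,31,156,196,0,40,193,242,0,48,231,289,0,54,268,336,0,57.8], claw=0)

```text
time: 1.1
tool_pos: [0.3919, 0.1797, 0.2313]
orientation: [-2.321, 2.117, 0.0]
ft_force: [1.6, 0.5, 0.9]
opening: 1.002
```

```bash
cat >> h.py <<'E'
def to(xyz,yawx=None):
    "shift in tool axes (mm) and spin (deg) from the measured pose to xyz / tool-x heading"
    from plant import state
    st=state(); M=R.from_rotvec(st["orientation"]).as_matrix()
    d=M.T@(np.array(xyz)-st["tool_pos"])*1000; h=np.degrees(np.arctan2(M[1,0],M[0,0]))
    print("t",st["time"],"pos",st["tool_pos"].round(4),"tilt",M[2,2].round(5),"head",h.round(2),"F",st["ft_force"].round(1),"T",st["ft_torque"].round(2),"open",round(st["opening"],3),"q",st["joint_positions"].round(2))
    print("shift",d.round(1),"spin",None if yawx is None else round((h-yawx+180)%360-180,2))
E
python3 -c "
from h import *
to([.467,-.181,.231],-84.6)"
```

```text
t 1.1 pos [0.3919 0.1797 0.2313] tilt -1.0 head -84.73 F [1.6 0.5 0.9] T [ 0.   -0.15 -0.04] open 1.002 q [ 0.89 -0.06 -0.49 -0.   -1.14 -0.8 ]
shift [ 3.661e+02 -4.170e+01  2.000e-01] spin -0.13
```

Emit:
send_rows(steps=[55,-6,0,0,115,-13,0,0,175,-20,0,0,235,-27,0,0,295,-34,0,0,345,-39,0,0,367,-42,0,0,367,-42,0,0])

```text
time: 2.1
tool_pos: [0.4681, -0.1811, 0.2306]
orientation: [2.32, -2.117, -0.002]
ft_force: [-0.1, 0.6, 0.5]
opening: 1.002
```

```bash
python3 - <<'E'
from h import *
to([.467,-.181,.231],-84.6)
w=take("wrist","w0"); print(w["xyz"],cam(w)[2].round(3).tolist(),w["fovy"])
cv2.imwrite("pics/w0.png",w["frame"])
print(proj(w,[[.474,-.2575,.134],[.460,-.108,.134]]))
E
```

```text
t 2.1 pos [ 0.4681 -0.1811  0.2306] tilt -1.0 head -84.77 F [-0.1  0.6  0.5] T [ 0.07  0.01 -0.01] open 1.002 q [ 0.02  0.07 -0.36 -0.   -1.14  0.07]
shift [-0.2  1.1 -0.4] spin -0.17
[ 0.47458925 -0.25329541  0.37347307] [[-0.996, -0.088, -0.028], [-0.092, 0.955, 0.282], [0.002, 0.284, -0.959]] 58.801272118992536
[[257.76502368  79.68778913]
 [257.88472162 277.84349565]]
```

View pics/w0.png

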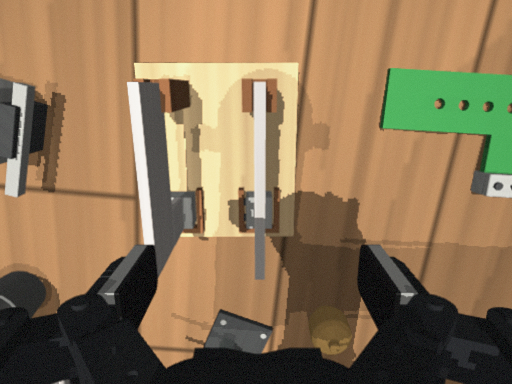

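The wrist view shows the drilled plate's top edge from (260,81) to (260,278), central between the jaws. I'll measure it exactly.

```bash
python3 - <<'E'
from h import *
w=load("w0"); g=cv2.cvtColor(w["frame"],cv2.COLOR_BGR2HSV)
m=((g[...,1]<50)&(g[...,2]>80)).astype(np.uint8); 
k=[]
for v in range(90,275,5):
    u=[x for x in range(246,276) if m[v,x]]
    if u: k.append((v,np.mean(u),len(u)))
k=np.array(k); print(k[::5].tolist())
sel=k[(k[:,2]>8)&(k[:,2]<14)]
P=onz(w,sel[:,[1,0]],.134); f=np.polyfit(P[:,1],P[:,0],1); print("x at y=-.181,-.183",np.polyval(f,[-.181,-.183]),"head tilt deg",np.degrees(np.arctan(f[0])))
col=m[:,255:265].mean(1)>.5; vs=np.flatnonzero(col); print(vs.min(),vs.max(), onz(w,[[260,80.5],[260,278.5]],.134))
E
```

```text
[[90.0, 259.0, 13.0], [115.0, 259.0, 13.0], [140.0, 259.5, 12.0], [165.0, 259.5, 12.0], [190.0, 259.5, 12.0], [215.0, 258.5, 26.0], [240.0, 259.5, 10.0], [265.0, 259.5, 10.0]]
x at y=-.181,-.183 [0.46565512 0.46584764] head tilt deg -5.498317050194666
82 352 [[ 0.47246149 -0.25712284  0.134     ]
 [ 0.45827079 -0.107566    0.134     ]]
```

Emit:
send_rows(steps=[0,2.7,20,-0.3,0,2.7,55,-0.3,0,2.7,85,-0.3,0,2.7,105,-0.3,0,2.7,115,-0.3,0,2.7,119,-0.3,0,2.7,120,-0.3,0,2.7,120,-0.3])

```text
time: 3.15
tool_pos: [0.4661, -0.1799, 0.1119]
orientation: [-2.329, 2.108, -0.001]
ft_force: [-0.5, 0.8, -1.1]
opening: 0.997
```

Emit:
send_rows(steps=[0,0,0,0,0,0,0,0,0,0,0,0,0,0,0,0,0,0,0,0,0,0,0,0,0,0,0,0,0,0,0,0], claw=1)

```text
time: 4.15
tool_pos: [0.466, -0.1801, 0.1115]
orientation: [-2.329, 2.108, -0.001]
ft_force: [0.9, -2.1, 0.7]
opening: 0.079
```

Emit:
send_rows(steps=[0,0,-2,0,0,0,-8,0,0,0,-20,0,0,0,-40,0,0,0,-65,0,0,0,-95,0,0,0,-120,0,0,0,-130,0])

```text
time: 5.15
tool_pos: [0.4662, -0.18, 0.2433]
orientation: [-2.328, 2.107, -0.003]
ft_force: [0.3, 0.2, -3.4]
opening: 0.074
```

```bash
python3 - <<'E'
from h import *
t=load("t0");s=load("s0")
print("housing corners", onz(t,np.array([[248,155],[325,152],[248,212],[327,210]])*.64,.02).round(3).tolist())
w=take("wrist","w1"); a=take("scene","s1")
cv2.imwrite("pics/w1.png",np.vstack([w["frame"][150:],cv2.resize(a["frame"][150:250,130:300],(512,301))]))
to([.68,.2465,.240],-95)
E
```

```text
housing corners [[0.799, 0.229, 0.02], [0.799, 0.082, 0.02], [0.687, 0.228, 0.02], [0.686, 0.08, 0.02]]
t 5.25 pos [ 0.466  -0.1799  0.2423] tilt -1.0 head -84.3 F [ 0.9 -0.2 -3.1] T [-0.15 -0.02  0.03] open 0.081 q [ 0.03  0.06 -0.35 -0.   -1.16  0.07]
shift [-403.1 -255.3    2.8] spin 10.7
```

View pics/w1.png

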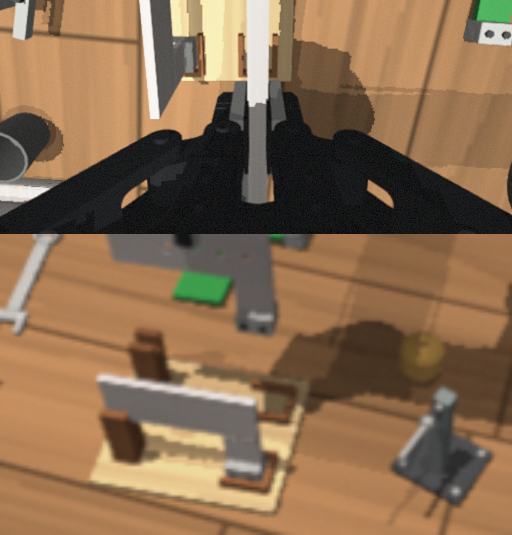

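Emit:
send_rows(steps=[-19,-22,0,1,-54,-64,0,3,-93,-111,0,5,-132,-157,0,7,-168,-199,0,9,-193,-229,0,10,-207,-246,0,11,-207,-246,0,11])

```text
time: 6.25
tool_pos: [0.69, 0.0517, 0.2383]
orientation: [2.115, -2.318, -0.003]
ft_force: [-0.0, 1.0, -3.3]
opening: 0.081
```

```bash
python3 -c "
from h import *
to([.685,.28,.242],-95.5)"
```

```text
t 6.25 pos [0.69   0.0517 0.2383] tilt -0.99999 head -95.24 F [-0.   1.  -3.3] T [-0.11  0.09  0.04] open 0.081 q [ 0.36  0.38  0.07 -0.   -1.26 -0.45]
shift [-226.9   25.8   -3.9] spin 0.26
```

Emit:
send_rows(steps=[-20,2,-1,0,-65,7,-3,0,-120,14,-4,0,-170,20,-4,0,-210,24,-4,0,-227,26,-4,0,-227,26,-4,0,-227,26,-4,0])

```text
time: 7.25
tool_pos: [0.6849, 0.2779, 0.2453]
orientation: [2.115, -2.322, 0.0]
ft_force: [0.0, -0.5, -3.6]
opening: 0.075
```

```bash
python3 - <<'E'
from h import *
to([.685,.28,.242],-95.5)
w=take("wrist","w2"); cv2.imwrite("pics/w2.png",w["frame"])
take("scene","s2"); take("top","t2")
print(proj(w,[[.619,.2625,.17],[.511,.2713,.17]]))
E
```

```text
t 7.25 pos [0.6849 0.2779 0.2453] tilt -1.0 head -95.34 F [ 0.  -0.5 -3.6] T [-0.19  0.01 -0.04] open 0.075 q [ 0.65  0.46  0.2   0.   -1.31 -0.74]
shift [-2.1  0.1  3.3] spin 0.16
[[354.19975238 167.6572539 ]
 [522.1312352  165.6628742 ]]
```

View pics/w2.png

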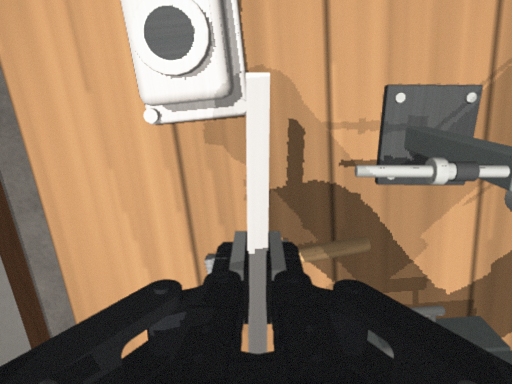

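The wrist view shows the pin from its tip at (356,171) to the collar at about (434,171), and the held plate's top edge from (258,73) down. I'll measure both in this one picture.

```bash
python3 - <<'E'
from h import *
w=load("w2"); f=w["frame"]; g=cv2.cvtColor(f,cv2.COLOR_BGR2HSV)
m=((g[...,1]<60)&(g[...,2]>75)).astype(np.uint8)
pin=[]
for u in range(360,430,4):
    v=np.flatnonzero(m[158:184,u])+158
    pin.append((u,(v.min()+v.max())/2,len(v)))
pin=np.array(pin); print(pin[::4].tolist())
row=np.flatnonzero(m[171,330:520])+330; print("tip col",row.min())
print("collar cols",[int(u) for u in range(425,470) if (m[155:190,u]).sum()>16])
P=onz(w,pin[:,:2],.17); k=np.polyfit(P[:,0],P[:,1],1); print("pin heading",np.degrees(np.arctan(k[0])),"tip",onz(w,[[row.min()-.5,171]],.17))
pl=[]
for v in range(80,225,5):
    u=np.flatnonzero(m[v,240:280])+240; pl.append(((u.min()+u.max())/2,v,len(u)))
pl=np.array(pl); print(pl[::6].tolist())
zt=.2453+.134-.1115
Q=onz(w,pl[:,:2],zt); q=np.polyfit(Q[:,1],Q[:,0],1); print("plate yaw",-np.degrees(np.arctan(q[0])),"end",onz(w,[[258,72.5]],zt),"x at y .20,.28",np.polyval(q,[.2,.28]))
# other views
t,s=load("t2"),load("s2")
cv2.imwrite("pics/c2.png",np.hstack([cv2.resize(s["frame"][160:280,300:420],(400,400),interpolation=2),cv2.resize(t["frame"][90:190,80:180],(400,400),interpolation=2)]))
E
```

```text
[[360.0, 170.5, 12.0], [376.0, 171.0, 13.0], [392.0, 174.0, 19.0], [408.0, 170.5, 20.0], [424.0, 174.0, 19.0]]
tip col 355
collar cols [425, 426, 427, 428, 429, 430, 431, 432, 433, 434, 435, 436, 437, 438, 439, 440, 441, 442, 443, 444, 445, 446, 447, 448, 449, 450, 451, 452, 453, 454, 458, 459, 460, 461, 462, 463, 464, 467, 469]
pin heading -7.9604269419429 tip [[0.61882956 0.26477935 0.17      ]]
[[254.5, 80.0, 30.0], [254.5, 110.0, 30.0], [257.0, 140.0, 23.0], [257.5, 170.0, 22.0], [257.5, 200.0, 22.0]]
plate yaw -3.938758188939312 end [[0.67709951 0.20135417 0.2678    ]] x at y .20,.28 [0.67811821 0.68362643]
```

View pics/c2.png

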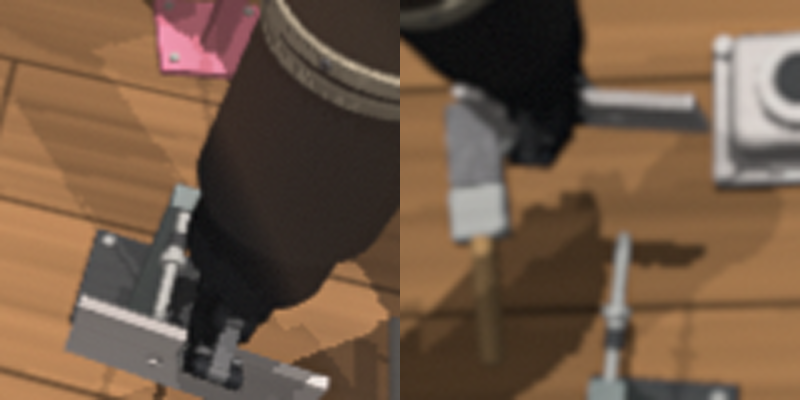

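```bash
python3 - <<'E'
from h import *
w=load("w2"); f=w["frame"]; g=cv2.cvtColor(f,cv2.COLOR_BGR2HSV)
print("col368 V",g[160:184,368,2].tolist(),"S",g[160:184,368,1].tolist()); print("col410 V",g[160:184,410,2].tolist(),"S",g[160:184,410,1].tolist())
pin=[]
for u in range(358,432,3):
    c=(g[160:184,u,2]>=95)&(g[160:184,u,1]<60); v=np.flatnonzero(c)+160
    n=cv2.connectedComponents(c.astype(np.uint8))[1].ravel(); L=n[171-160]; v=np.flatnonzero(n==L)+160
    pin.append((u,(v.min()+v.max())/2,len(v)))
pin=np.array(pin); print(pin[::4].tolist())
P=onz(w,pin[:,:2],.17); k=np.polyfit(P[:,0],P[:,1],1); print("pin heading",np.degrees(np.arctan(k[0])),"y at .619,.57",np.polyval(k,[.619,.57]))
print("collar rows",[int(((g[150:192,u,2]>=95)&(g[150:192,u,1]<60)).sum()) for u in range(426,460,2)], "front x",onz(w,[[433.5,171]],.17))
pl=[]
for v in range(76,225,4):
    u=np.flatnonzero((g[v,244:274,2]>190)&(g[v,244:274,1]<40))+244; pl.append(((u.min()+u.max())/2,v,len(u)))
pl=np.array(pl); print(pl[::7].tolist())
zt=.2453+.134-.1115
Q=onz(w,pl[:,:2],zt); q=np.polyfit(Q[:,1],Q[:,0],1); print("plate yaw",-np.degrees(np.arctan(q[0])),"x at y .20,.28",np.polyval(q,[.2,.28]))
# scene rays meeting the plate's front-top edge
s=load("s2"); a=-np.arctan(q[0]); n=np.array([np.cos(a),np.sin(a),0]); p0=np.array([np.polyval(q,.28),.28,0])+n*.004
c,r=ray(s,[[324,249.4],[398.1,274.6]]); X=c+r*((n@(p0-c))/(r@n))[:,None]; print("edge ends",X.round(4).tolist(),np.linalg.norm(X[0]-X[1]))
cv2.imwrite("pics/c3.png",cv2.resize(s["frame"][235:300,310:410],(800,520),interpolation=cv2.INTER_CUBIC))
E
```

```text
col368 V [181, 129, 128, 127, 126, 142, 178, 210, 224, 224, 216, 210, 207, 193, 180, 164, 149, 165, 188, 188, 190, 187, 187, 188] S [125, 121, 124, 122, 107, 34, 11, 9, 6, 6, 11, 9, 7, 7, 7, 9, 34, 102, 122, 121, 119, 121, 121, 122]
col410 V [65, 45, 41, 43, 54, 119, 173, 189, 214, 228, 232, 233, 230, 227, 213, 197, 162, 113, 85, 84, 89, 83, 84, 81] S [8, 11, 19, 18, 5, 13, 12, 8, 12, 7, 5, 5, 4, 7, 10, 10, 9, 7, 6, 9, 3, 3, 3, 6]
[[358.0, 170.5, 12.0], [370.0, 170.5, 12.0], [382.0, 171.0, 13.0], [394.0, 171.5, 14.0], [406.0, 171.0, 13.0], [418.0, 171.0, 13.0], [430.0, 171.0, 15.0]]
pin heading -5.688016217282655 y at .619,.57 [0.26456102 0.26944152]
collar rows [13, 15, 23, 24, 28, 27, 27, 27, 27, 27, 23, 18, 17, 17, 15, 9, 4] front x [[0.56745217 0.26957938 0.17      ]]
[[257.0, 76.0, 25.0], [256.5, 104.0, 26.0], [257.0, 132.0, 23.0], [257.5, 160.0, 22.0], [257.5, 188.0, 22.0], [257.0, 216.0, 21.0]]
plate yaw -4.871989538904308 x at y .20,.28 [0.67746246 0.68428148]
edge ends [[0.6816, 0.2013, 0.2762], [0.6943, 0.3501, 0.2735]] 0.14939134547014823
```

View pics/c3.png

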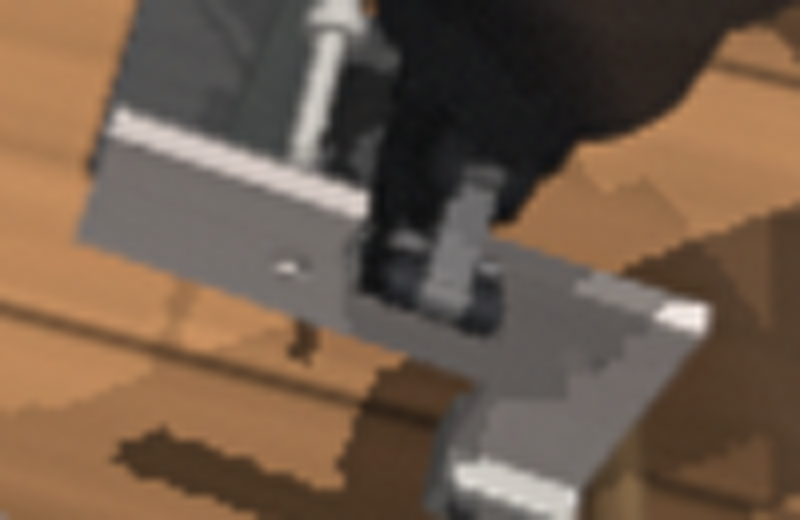

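Emit:
send_rows(steps=[10,0,10,0.4,25,0,28,0.4,38,0,45,0.4,45,2,57,0.4,47,6,63,0.4,47.3,12,65,0.4,47.3,20,65,0.4,47.3,20,65,0.4])

```text
time: 8.4
tool_pos: [0.6604, 0.2343, 0.1812]
orientation: [-2.109, 2.327, -0.0]
ft_force: [-0.1, -0.1, -3.0]
opening: 0.081
```

```bash
python3 - <<'E'
from h import *
to([.6362,.2349,.1798],-95.7)
w=take("wrist","w3"); s=take("scene","s3")
to([.6362,.2349,.1798],-95.7)
cv2.imwrite("pics/w3.png",np.hstack([cv2.resize(w["frame"],(400,300)),cv2.resize(s["frame"][215:305,300:420],(400,300),interpolation=cv2.INTER_CUBIC)]))
E
```

```text
t 8.4 pos [0.6604 0.2343 0.1812] tilt -1.0 head -95.65 F [-0.1 -0.1 -3. ] T [-0.06 -0.05 -0.01] open 0.081 q [ 0.62  0.43  0.01  0.   -1.14 -0.72]
shift [ 1.8 24.1  1.4] spin 0.05
t 8.5 pos [0.6609 0.2341 0.181 ] tilt -1.0 head -95.66 F [ 0.  -0.5 -3.4] T [-0.15 -0.03  0.03] open 0.077 q [ 0.62  0.43  0.01  0.   -1.14 -0.72]
shift [ 1.7 24.6  1.2] spin 0.04
```

View pics/w3.png

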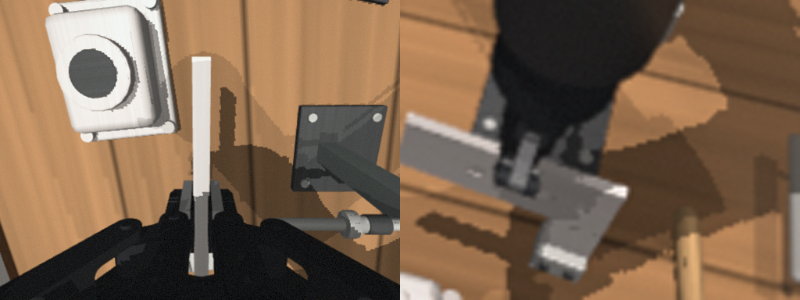

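```bash
python3 - <<'E'
from h import *
w=load("w3"); g=cv2.cvtColor(w["frame"],cv2.COLOR_BGR2HSV)
pin=[]
for u in range(385,430,3):
    c=((g[270:302,u,2]>=70)&(g[270:302,u,1]<60)).astype(np.uint8)
    n,l,st,_=cv2.connectedComponentsWithStats(c)
    if n>1:
        j=1+np.argmax(st[1:,4]); v=np.flatnonzero(l.ravel()==j)+270; pin.append((u,(v.min()+v.max())/2,len(v)))
pin=np.array(pin); print(pin[::2].tolist()); print(g[270:300,410,2].tolist())
ok=abs(pin[:,2]-np.median(pin[:,2]))<2
P=onz(w,pin[ok,:2],.17); k=np.polyfit(P[:,0],P[:,1],1); print("heading",np.degrees(np.arctan(k[0])),"y at x .60,.619",np.polyval(k,[.6,.619]))
# triangulate the pin's height: plane through axis in w2 and w3 at x=.59
w2=load("w2")
for z in (.165,.17,.175):
    a=onz(w2,[[380,171],[420,171]],z); print(z,np.interp(.59,a[::-1,0],a[::-1,1]),np.polyval(np.polyfit(*onz(w,pin[ok,:2],z)[:,:2].T,1),.59))
E
```

```text
[[385.0, 286.0, 15.0], [391.0, 286.5, 16.0], [397.0, 286.5, 16.0], [403.0, 286.5, 16.0], [409.0, 286.5, 16.0], [415.0, 286.5, 16.0], [421.0, 286.5, 16.0], [427.0, 286.5, 16.0]]
[86, 82, 78, 83, 83, 80, 84, 81, 77, 77, 77, 81, 81, 92, 86, 93, 95, 102, 94, 96, 94, 95, 90, 86, 79, 79, 78, 82, 81, 85]
heading -5.643524209852656 y at x .60,.619 [0.2665151  0.26463756]
0.165 0.2686971008193881 0.2707255626866282
0.17 0.26747092079491375 0.26750327658094886
0.175 0.2662447407704394 0.26428099047526943
```

Emit:
send_rows(steps=[1,4,1,0,1.7,12,1.2,0,1.7,22,1.2,0,1.7,30,1.2,0,1.7,35,1.2,0,1.7,37,1.2,0,1.7,37,1.2,0,1.7,37,1.2,0])

```text
time: 9.5
tool_pos: [0.624, 0.2356, 0.1791]
orientation: [-2.108, 2.329, -0.0]
ft_force: [1.0, 0.2, -3.8]
opening: 0.083
```

```bash
python3 - <<'E'
from h import *
to([.6237,.2361,.1798],-95.7)
s=take("scene","s4");w=take("wrist","w4")
to([.6237,.2361,.1798],-95.7)
E
```

```text
t 9.5 pos [0.624  0.2356 0.1791] tilt -1.0 head -95.71 F [ 1.   0.2 -3.8] T [-0.11 -0.03 -0.  ] open 0.083 q [ 0.65  0.38 -0.08  0.   -1.11 -0.75]
shift [-0.5  0.3 -0.7] spin -0.01
t 9.6 pos [0.6239 0.2355 0.179 ] tilt -1.0 head -95.71 F [-0.  -0.3 -4.2] T [-0.07 -0.02  0.  ] open 0.079 q [ 0.65  0.38 -0.08  0.   -1.11 -0.75]
shift [-0.5  0.3 -0.8] spin -0.01
```

Emit:
send_rows(steps=[-0.5,0.5,-0.7,0,-0.5,1.5,-0.7,0,-0.5,2.5,-0.7,0,-0.5,3.5,-0.7,0,-0.5,4,-0.7,0,-0.5,4.5,-0.7,0,-0.5,5,-0.7,0,-0.5,5.5,-0.7,0])

```text
time: 10.6
tool_pos: [0.6183, 0.2366, 0.1798]
orientation: [2.108, -2.329, 0.0]
ft_force: [0.1, -0.2, -3.7]
opening: 0.082
```

```bash
python3 - <<'E'
from h import *
to([.6137,.2371,.1798],-95.7)
E
```

```text
t 10.6 pos [0.6183 0.2366 0.1798] tilt -1.0 head -95.7 F [ 0.1 -0.2 -3.7] T [-0.07  0.06 -0.06] open 0.082 q [ 0.66  0.37 -0.09  0.   -1.11 -0.76]
shift [-0.   4.7 -0. ] spin -0.0
```

Emit:
send_rows(steps=[0,0.5,0,0,0,1,0,0,0,2,0,0,0,3,0,0,0,4,0,0,0,5,0,0,0,6,0,0,0,7,0,0])

```text
time: 11.6
tool_pos: [0.6113, 0.2374, 0.1798]
orientation: [2.108, -2.329, -0.0]
ft_force: [0.1, -0.2, -3.2]
opening: 0.076
```

```bash
python3 - <<'E'
from h import *
to([.6037,.2380,.1798],-95.7)
s=take("scene","s5")
cv2.imwrite("pics/s5.png",cv2.resize(s["frame"][195:285,300:420],(800,600),interpolation=cv2.INTER_CUBIC))
E
```

```text
t 11.6 pos [0.6113 0.2374 0.1798] tilt -1.0 head -95.71 F [ 0.1 -0.2 -3.2] T [-0.07  0.01  0.  ] open 0.076 q [ 0.67  0.36 -0.1  -0.   -1.1  -0.77]
shift [ 0.1  7.6 -0. ] spin -0.01
```

View pics/s5.png

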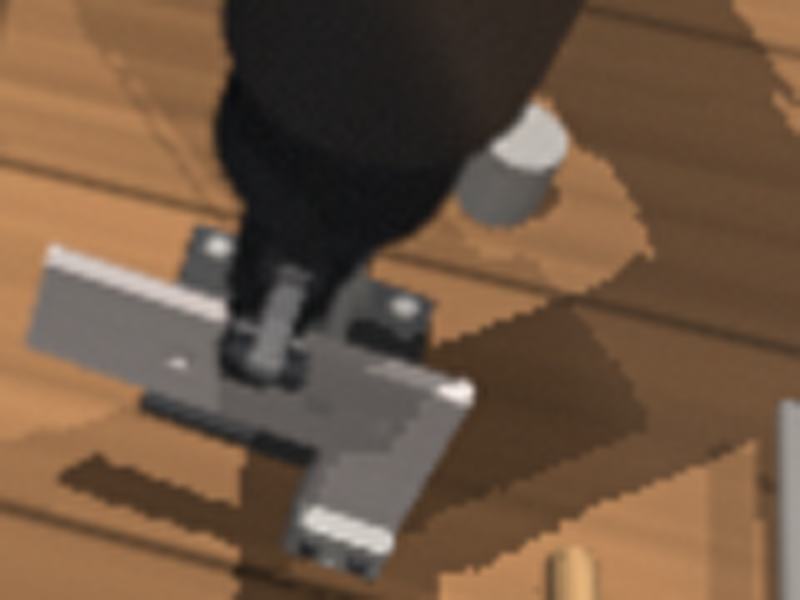

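Emit:
send_rows(steps=[0,2,0,0,0,6,0,0,0,11,0,0,0,16,0,0,0,21,0,0,0,25,0,0,0,28,0,0,0,30,0,0])

```text
time: 12.65
tool_pos: [0.5814, 0.2404, 0.1799]
orientation: [-2.108, 2.329, -0.0]
ft_force: [-0.5, 0.3, -3.8]
opening: 0.076
```

Emit:
send_rows(steps=[0,0.5,0,0,0,1.5,0,0,0,2.5,0,0,0,3.5,0,0,0,4.5,0,0,0,5.5,0,0,0,6.5,0,0,0,7,0,0])

```text
time: 13.65
tool_pos: [0.5745, 0.241, 0.1798]
orientation: [-2.108, 2.329, -0.0]
ft_force: [0.1, -0.1, -3.3]
opening: 0.079
```

```bash
python3 - <<'E'
from h import *
to([.5714,.2413,.1798],-95.7)
E
```

```text
t 13.65 pos [0.5745 0.241  0.1798] tilt -1.0 head -95.7 F [ 0.1 -0.1 -3.3] T [-0.1   0.01 -0.04] open 0.079 q [ 0.71  0.31 -0.18  0.   -1.08 -0.81]
shift [0.  3.1 0. ] spin -0.0
```

Emit:
send_rows(steps=[0,0.5,0,0,0,1,0,0,0,1.5,0,0,0,2,0,0,0,2.5,0,0,0,3,0,0,0,3,0,0,0,3,0,0])

```text
time: 14.65
tool_pos: [0.5717, 0.2413, 0.1798]
orientation: [-2.108, 2.329, -0.0]
ft_force: [0.8, -0.3, -4.1]
opening: 0.08
```

Emit:
send_rows(steps=[0,0.5,0,0,0,1,0,0,0,1.5,0,0,0,2,0,0,0,2,0,0,0,2,0,0,0,2,0,0,0,2,0,0])

```text
time: 15.65
tool_pos: [0.5702, 0.2415, 0.1799]
orientation: [-2.108, 2.329, -0.001]
ft_force: [5.8, -1.8, -6.0]
opening: 0.08
```

Emit:
send_rows(steps=[0,0.2,0,0,0,0.4,0,0,0,0.6,0,0,0,0.8,0,0,0,0.8,0,0,0,0.8,0,0,0,0.8,0,0,0,0.8,0,0])

```text
time: 16.65
tool_pos: [0.5698, 0.2415, 0.18]
orientation: [-2.107, 2.328, -0.002]
ft_force: [7.6, -0.8, -5.4]
opening: 0.076
```

```bash
python3 - <<'E'
from h import *
to([.5714,.2413,.1798],-95.7)
s=take("scene","s6");w=take("wrist","w6")
cv2.imwrite("pics/s6.png",np.hstack([cv2.resize(s["frame"][185:275,310:400],(400,400),interpolation=2),cv2.resize(w["frame"][200:384,230:414],(400,400),interpolation=2)]))
E
```

```text
t 16.65 pos [0.5698 0.2415 0.18  ] tilt -1.0 head -95.71 F [ 7.6 -0.8 -5.4] T [-0.81 -2.71 -0.13] open 0.076 q [ 0.72  0.3  -0.19  0.   -1.08 -0.82]
shift [ 0.1 -1.6  0.2] spin -0.01
```

View pics/s6.png

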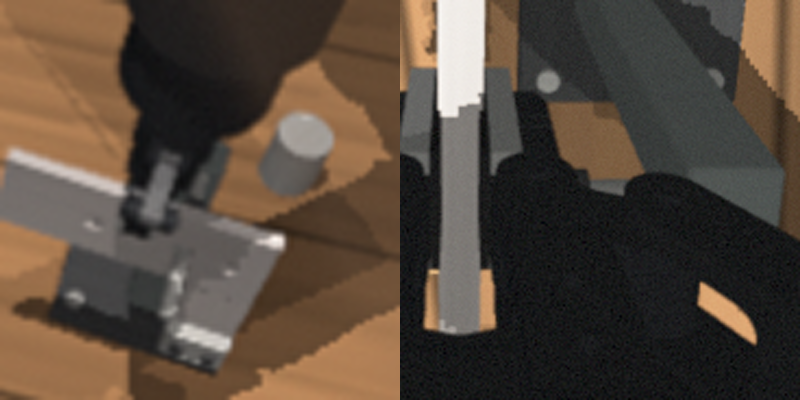

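```bash
python3 - <<'E'
from h import *
for i in range(2):
    take("wrist","w7"); to([.5714,.2413,.1798],-95.7)
E
```

```text
t 16.8 pos [0.5698 0.2415 0.18  ] tilt -1.0 head -95.71 F [ 7.1 -1.9 -5.9] T [-0.86 -2.72 -0.13] open 0.079 q [ 0.72  0.3  -0.19  0.   -1.08 -0.82]
shift [ 0.1 -1.6  0.2] spin -0.01
t 16.85 pos [0.5698 0.2415 0.18  ] tilt -1.0 head -95.71 F [ 7.5 -2.  -7.3] T [-0.84 -2.65 -0.22] open 0.074 q [ 0.72  0.3  -0.19  0.   -1.08 -0.82]
shift [ 0.1 -1.6  0.2] spin -0.01
```

Emit:
send_rows(steps=[0,0.3,0,0,0,0.6,0,0,0,0.9,0,0,0,0.9,0,0,0,0.9,0,0,0,0.9,0,0,0,0.9,0,0,0,0.9,0,0])

```text
time: 17.85
tool_pos: [0.5693, 0.2416, 0.18]
orientation: [-2.107, 2.328, -0.002]
ft_force: [8.0, -2.5, -7.7]
opening: 0.081
```

Emit:
send_rows(steps=[0,-0.5,0,0,0,-1,0,0,0,-2,0,0,0,-3,0,0,0,-4,0,0,0,-4.5,0,0,0,-4.5,0,0,0,-4.5,0,0])

```text
time: 18.85
tool_pos: [0.5721, 0.2413, 0.1797]
orientation: [2.108, -2.329, -0.0]
ft_force: [-0.2, 0.1, -3.3]
opening: 0.08
```

```bash
python3 - <<'E'
from h import *
to([.5714,.2413,.1798],-95.7); take("wrist","w7"); to([.5714,.2413,.1798],-95.7)
E
```

```text
t 18.85 pos [0.5721 0.2413 0.1797] tilt -1.0 head -95.7 F [-0.2  0.1 -3.3] T [-0.13 -0.04 -0.01] open 0.08 q [ 0.71  0.31 -0.18 -0.   -1.08 -0.81]
shift [ 0.   0.7 -0.1] spin 0.0
t 18.9 pos [0.5722 0.2412 0.1798] tilt -1.0 head -95.7 F [ 0.2  0.5 -4. ] T [-0.12  0.04  0.01] open 0.078 q [ 0.71  0.31 -0.18 -0.   -1.08 -0.81]
shift [-0.   0.8 -0. ] spin 0.0
```

Emit:
send_rows(steps=[0,0,0.3,0,0,0,0.6,0,0,0,0.9,0,0,0,1.1,0,0,0,1.3,0,0,0,1.3,0,0,0,1.3,0,0,0,1.3,0])

```text
time: 19.9
tool_pos: [0.5724, 0.2412, 0.1785]
orientation: [2.108, -2.329, -0.0]
ft_force: [0.3, -0.2, -3.1]
opening: 0.077
```

```bash
python3 - <<'E'
from h import *
for i in range(2): to([.5714,.2413,.1798],-95.7); take("wrist","w7")
E
```

```text
t 19.9 pos [0.5724 0.2412 0.1785] tilt -1.0 head -95.7 F [ 0.3 -0.2 -3.1] T [-0.13  0.    0.03] open 0.077 q [ 0.71  0.31 -0.19 -0.   -1.08 -0.81]
shift [ 0.   1.  -1.3] spin -0.0
t 19.95 pos [0.5724 0.2412 0.1785] tilt -1.0 head -95.7 F [ 0.7 -0.7 -3.3] T [-0.09 -0.01 -0.01] open 0.078 q [ 0.71  0.31 -0.19 -0.   -1.08 -0.81]
shift [ 0.   1.  -1.3] spin -0.0
```

Emit:
send_rows(steps=[0,0,0.2,0,0,0,0.4,0,0,0,0.6,0,0,0,0.7,0,0,0,0.7,0,0,0,0.7,0,0,0,0.7,0,0,0,0.7,0])

```text
time: 21.0
tool_pos: [0.5724, 0.2412, 0.1779]
orientation: [-2.108, 2.329, -0.0]
ft_force: [-1.9, -1.0, -0.5]
opening: 0.079
```

Emit:
send_rows(steps=[0,0,0,0,0,0,0,0,0,0,0,0,0,0,0,0,0,0,0,0,0,0,0,0,0,0,0,0,0,0,0,0], claw=0.6)

```text
time: 22.0
tool_pos: [0.5724, 0.2412, 0.1778]
orientation: [-2.108, 2.329, 0.0]
ft_force: [-0.7, -0.2, -0.4]
opening: 0.402
```

Emit:
send_rows(steps=[0,0,-2,0,0,0,-7,0,0,0,-15,0,0,0,-30,0,0,0,-50,0,0,0,-75,0,0,0,-95,0,0,0,-100,0])

```text
time: 23.0
tool_pos: [0.573, 0.2416, 0.2803]
orientation: [-2.106, 2.326, -0.001]
ft_force: [-0.7, 0.0, -0.4]
opening: 0.397
```

```bash
python3 - <<'E'
from h import *
to([.6,.0,.28]); w=take("wrist","w8")
cv2.imwrite("pics/w8.png",w["frame"])
E
```

```text
t 23.0 pos [0.573  0.2416 0.2803] tilt -0.99999 head -95.7 F [-0.7  0.  -0.4] T [ 0.05 -0.    0.04] open 0.397 q [ 0.71  0.24 -0.04  0.   -1.28 -0.81]
shift [ 2.377e+02 -5.080e+01 -1.000e-01] spin None
```

View pics/w8.png

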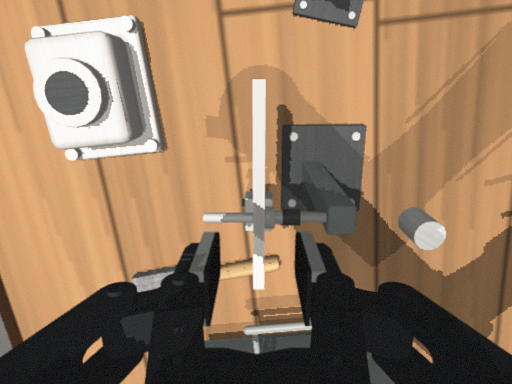

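The wrist view shows the plate hanging, with the pin tip through it at (205,217) and the collar behind at (270,217). I'll move the arm clear and check that it hangs level and still.

Emit:
send_rows(steps=[20,0,-5,0,60,0,-10,0,110,0,-10,0,160,0,-10,0,200,0,-10,0,220,0,-10,0,220,0,-10,0,220,0,-10,0])

```text
time: 24.05
tool_pos: [0.5506, 0.0226, 0.2876]
orientation: [2.108, -2.329, -0.0]
ft_force: [1.0, 0.4, 0.7]
opening: 0.401
```

```bash
python3 - <<'E'
from h import *
a=take("scene","s9"); b=take("scene","s10")
cr=lambda s:s["frame"][185:280,300:410]
print("motion",np.abs(cr(a).astype(int)-cr(b)).max(),np.abs(cr(a).astype(int)-cr(b)).mean())
to([.6,0,.28])
cv2.imwrite("pics/s10.png",cv2.resize(cr(b),(770,665)[:2] if 0 else (695,600),interpolation=cv2.INTER_CUBIC))
E
```

```text
motion 33 0.6498245614035087
t 24.15 pos [0.5506 0.0231 0.2875] tilt -1.0 head -95.65 F [-0.2 -0.5  0.7] T [ 0.   -0.01  0.03] open 0.402 q [ 0.4   0.12 -0.17 -0.   -1.28 -0.5 ]
shift [ 18.1 -51.4   7.5] spin None
```

View pics/s10.png

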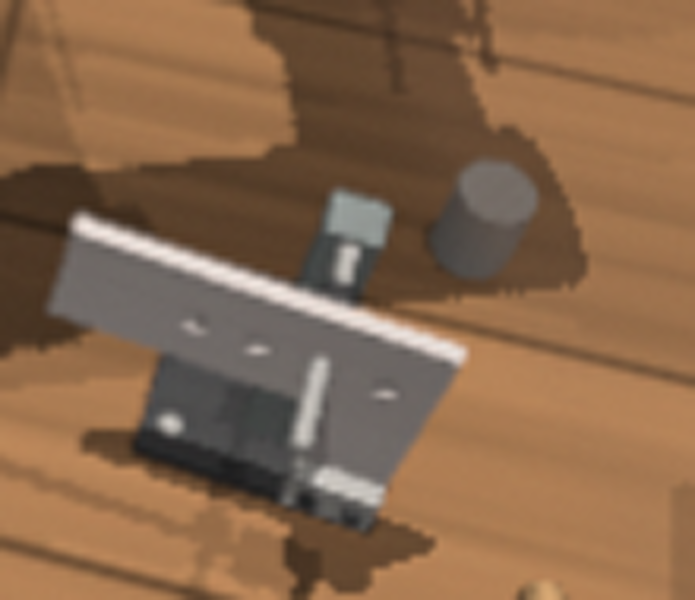

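It hangs by the third hole: hole_a is at (192,326), hole_b at (258,349), the pin goes through hole_c, and hole_d is at (385,393). Last comes a numeric check for level and stillness.

Emit:
send_rows(steps=[0,0,0,0,0,0,0,0,0,0,0,0,0,0,0,0,0,0,0,0,0,0,0,0,0,0,0,0,0,0,0,0])

```text
time: 25.15
tool_pos: [0.5505, 0.0223, 0.2878]
orientation: [-2.108, 2.329, -0.0]
ft_force: [0.4, 0.9, 0.5]
opening: 0.398
```

```bash
python3 - <<'E'
from h import *
a=take("scene","s11"); b=take("scene","s12")
def line(s):
    x,y=300,185; im=cv2.resize(s["frame"][y:280,x:410],None,fx=8,fy=8,interpolation=1); g=cv2.cvtColor(im,cv2.COLOR_BGR2HSV)
    m=((g[...,2]>185)&(g[...,1]<50)).astype(np.uint8); c=max(cv2.findContours(m,0,1)[0],key=lambda c:cv2.minAreaRect(c)[1][0]+cv2.minAreaRect(c)[1][1])
    p=cv2.boxPoints(cv2.minAreaRect(c)); p=p[np.argsort(p[:,0])]; e=np.array([p[:2].mean(0),p[2:].mean(0)])
    return (e+.5)/8-.5+[x,y]
for s in (load("s9"),a,b):
    e=line(s); n=np.array([np.cos(-.0995),np.sin(-.0995),0]); p0=np.array([.5752,.2689,0])
    c,r=ray(s,e); X=c+r*((n@(p0-c))/(r@n))[:,None]; d=X[1]-X[0]
    print(e.round(2).tolist(),X.round(4).tolist(),"len",np.linalg.norm(d).round(4),"tilt deg",np.degrees(np.arcsin(d[2]/np.linalg.norm(d))).round(2))
E
```

```text
[[311.67, 219.87], [372.86, 240.8]] [[0.565, 0.1662, 0.2042], [0.5798, 0.3147, 0.2003]] len 0.1493 tilt deg -1.49
[[311.72, 219.85], [372.87, 240.76]] [[0.565, 0.1663, 0.2043], [0.5798, 0.3147, 0.2005]] len 0.1492 tilt deg -1.49
[[311.71, 219.86], [372.87, 240.78]] [[0.565, 0.1663, 0.2043], [0.5798, 0.3147, 0.2004]] len 0.1492 tilt deg -1.49
```

```bash
python3 -c "
from plant import finish_job
print(finish_job())"
```

```text
the job is handed in; nothing more can be done
None
```

I took the drilled plate out of the rack and hung it on the larger dark-grey stand's pin by hole_c. The centre of mass works out at plate y ≈ 30.5 mm, so hole_c is the one that hangs level. The job was handed in at about 25 s, with the arm clear and touching nothing.

- **Sliding on:** contact with the pin showed no measurable force. The plate pushed the collar back about 2 mm, estimated from about 8 N of force and 2.4 mm of tool travel. I then backed off until the force was gone, lowered the weight onto the pin and let go.
- **Last checks:** the final pictures show hole_c on the pin and the plate still (edge steady within 0.1 pixel over about 1 s). Its measured tilt is about 1.5°, of which the plate's own balance explains about 0.8° and the rest is within calibration error.
- **What was odd:** while pressing the collar, about 4 N of extra downward force and a larger wrist moment than I expected appeared. Both vanished on backing off. The collar travel was never measured directly.

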